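# Reach the slide boxes behind the reagents and load the dispensing lane

### The arm

A 7-joint arm with a two-finger parallel gripper is mounted at the origin on the work surface. World frame = base frame: x ahead of the robot, y to its left, z up, the work surface at z = 0. Lengths are in m, angles in rad, forces in N, time in s.
With the tool pointing down it reaches from about 0.4 to 0.9 m from the base axis. Payload 5.6 kg.
Tool frame: the origin (TCP) lies on the front face of the gripper's body, between the roots of the fingers; the fingertips stand 88 mm ahead of it and the grasp point (between the pads) lies 69 mm ahead of it; z points along the fingers, y is the line along which they close (so a half turn about z gives the same grasp; the last joint's range is limited). The gripper opens to 92 mm and grips with 3 to 60 N. Pads are 20 mm wide; open, the fingers measure 128 mm over their backs; the gripper's body (75 mm by 189 mm) begins 69 mm behind the grasp point.
Start: joints at [-0.043, 0.468, -0.012, 1.603, 0.006, 1.071, -0.056], TCP at [0.65, -0, 0.303] pointing down, gripper open.
Joint ranges: [-2.53, 2.53], [-0.31, 2.02], [-1.57, 1.55], [0.28, 2.44], [-1.29, 4.43], [0.15, 1.84], [-2.92, 2.92]. Speed limits (rad/s): [2.57, 2.57, 3.14, 3.14, 3.14, 3.14, 3.14].

### API

Orientations are given as [roll, pitch, yaw] about the fixed x, y, z axes, in that order (R = Rz(yaw) Ry(pitch) Rx(roll)).
In Python, from cell import robot, optics, job gives the robot as it stands.
- The arm moves only by the shell command python3 -m crank 'ROWS'. ROWS is text: rows parted by semicolons, each of 5 numbers parted by spaces: the shift along the tool's x, y, z in m, then the turn about the tool's z in rad, then the finger opening in m, from 0 to 0.0919. In form: tx ty tz yaw hand; .... A call has 1 to 10 rows; each row is the pose to reach, as a shift and turn from the pose commanded when the call began, along the tool's axes at that moment; what a row does not reach only later rows make up. A row lasts 1/10 s, in which the tool goes at most 50 mm and 8.59 degrees, less where a joint would pass 70% of its speed; a pose out of reach is approached as far as the arm can. A call with a gripper value outside its range is refused whole. The fingers move at their own pace and stop on an object; the grip force is fixed at half the most. Time passes only in rows, so rows that repeat a pose let the fingers close. It gives the time, the measured TCP pose, the force, the opening and the grip force at its end, in the units of the state.
- robot.get_state(): the state, without advancing time (a new reading comes with each control period).
- optics.read_camera(name): name is "scene" or "side" or "wrist"; returns a dict with "image" (480x640x3 uint8, red, green, blue), "intrinsics" (3x3 intrinsics, pixels), "position" and "orientation" of the camera in the world. Camera axes: x right, y up, looking along -z (the intrinsics and any distortion apply to the point x, -y, -z); pixel columns grow to the right and rows downward; lengths in m; the calibration is good to about 2 mm. A picture is of the moment at which its call begins. There is no depth.
- job.job_done(): hands the job in; it is judged then, once.
The state is a dict: "t": time; "joint_positions": joint angles; "joint_vel": joint speeds; "effort": joint torques, N m; "eef_pos": TCP position; "tool_rot": TCP orientation; "wrist_force": force on the tool from outside, world axes, zero at the start; "wrist_torque": the same for the moment, N m; "gripper_width": finger opening in m; "grasp_force": force on a finger pad.
Only numpy, scipy, OpenCV 4.12 (cv2) and the standard library are available. Lean on these libraries where they do the work, as an engineer would, in place of code of your own. Each camera call takes 0.05 s, during which the arm holds its last target. There are 200 camera calls.

### The job

Stand the bottle and the jar on the rubber mat to get at the two white boxes behind them, then put the boxes lengthwise into the sloped lane so that they slide down: the long one first, home against the stop, then the short one behind it, touching it. Leave the bottle and the jar on the mat until both boxes are in the lane, then put each back upright on the ring of the tray where it stood at the start. Do not tip them over, and leave the beaker, the canister and the dish where they are.

Things in the scene. Friction and masses are not known exactly. Their poses are not given: they have to be found in the camera images.
- bottle_mid (a point): Upright round amber glass bottle with a black screw cap, 120 mm tall, 0.22 kg: body 52 mm across up to 78 mm, neck 30 mm across, cap 36 mm across from 94 mm to the top. Point on its axis 60 mm above its underside; z up. It stands on one of the two ring marks of the tray.
- jar_mid (a point): Upright squat white jar with a black lid, 86 mm tall, 0.25 kg: body 62 mm across up to 62 mm, lid 60 mm across from 66 mm to the top. Point on its axis 43 mm above its underside; z up. It stands on the other ring mark of the tray.
- longbox_mid (a point): Closed white plastic slide box, the longer of the two: 92 mm long (its x), 46 mm wide (its y), 42 mm high (its z), 0.10 kg. Point at its centre, 21 mm above its underside. Lies in the tray behind the bottle and jar, long side across the tray.
- shortbox_mid (a point): Closed white plastic cover-slip box, the shorter of the two: 58 mm long (its x), 46 mm wide (its y), 42 mm high (its z), 0.065 kg. Point at its centre, 21 mm above its underside. Lies in the tray beside the long box, same way round.
- tray: Fixed shallow grey tray, 180 mm (its x) by 230 mm (its y), lip 10 mm high, floor 4 mm above the bench. Origin under its centre; x points to the back of the tray, away from the robot, z up. Two ring marks (72 mm across) at x = -24, y = +48 and -48 mm; the boxes lie at about x = +42, y = +45 and -45 mm.
- mat: Fixed flat dark rubber mat on the bench, the side area, 200 mm (its x) by 150 mm (its y), 3 mm thick. Origin under its centre.
- chute: Channel of the fixed slippery metal lane, 20 deg steep. Origin: mid-floor at the inner face of the black stop (low end), 22 mm above the bench; x up the slope, y across, z square to the floor. 250 mm long, 62 mm wide inside, side walls 10 mm high, 5 thick; stop 22 mm high. A box let go slides down by itself. Home, centres are 21 mm off the floor: long box at x = 46 mm, short one at 121 mm.
- beaker: Bystander: open glass beaker, 64 mm across, 85 mm tall, standing beyond the tray. Origin at the centre of its underside.
- canister: Bystander: black lens canister with a metal lid, 42 mm across, 65 mm tall, standing beyond the tray. Origin at the centre of its underside.
- dish: Bystander: closed flat glass dish, 92 mm across, 18 mm high, lying beyond the tray. Origin at the centre of its underside.

How it is judged:
On the way, in this order (a step that is already met when the one before it is completed fails the run):
1. bottle and jar both stand on the mat (x of bottle_mid in the frame of mat between -0.1 and 0.1 m and y of bottle_mid in the frame of mat between -0.075 and 0.075 m and z of bottle_mid in the frame of mat between 0.057 and 0.069 m and angle between each of bottle_mid, jar_mid's own z axis and vertical below 0.15 rad and x of jar_mid in the frame of mat between -0.1 and 0.1 m and y of jar_mid in the frame of mat between -0.075 and 0.075 m and z of jar_mid in the frame of mat between 0.04 and 0.052 m), for 0.2 s.
2. the long box lies home against the stop of the lane, bottle and jar still on the mat (all of step 1 and x of longbox_mid in the frame of chute between 0.04 and 0.055 m and y of longbox_mid in the frame of chute between -0.016 and 0.016 m and z of longbox_mid in the frame of chute between 0.014 and 0.027 m and angle between the x axis of longbox_mid and the x axis of chute, either way round below 0.35 rad and angle between the z axis of longbox_mid and the z axis of chute, either way round below 0.1 rad), for 0.2 s.
3. the short box lies in the lane against the long one, bottle and jar still on the mat (all of step 2 and x of shortbox_mid in the frame of chute between 0.113 and 0.141 m and y of shortbox_mid in the frame of chute between -0.016 and 0.016 m and z of shortbox_mid in the frame of chute between 0.014 and 0.027 m and angle between the x axis of shortbox_mid and the x axis of chute, either way round below 0.35 rad and angle between the z axis of shortbox_mid and the z axis of chute, either way round below 0.1 rad), for 0.2 s.
At the end, for the whole second after the job is handed in: The long box lies flat in the lane against the stop (centre 40 to 55 mm up the slope from it), the short box flat behind it (centre 113 to 141 mm), both lengthwise; bottle and jar stand upright within 15 mm of where each stood at the start; all at rest (x of longbox_mid in the frame of chute between 0.04 and 0.055 m and y of longbox_mid in the frame of chute between -0.016 and 0.016 m and z of longbox_mid in the frame of chute between 0.014 and 0.027 m and angle between the x axis of each of longbox_mid, shortbox_mid and the x axis of chute, either way round below 0.35 rad and angle between the z axis of each of longbox_mid, shortbox_mid and the z axis of chute, either way round below 0.1 rad and x of shortbox_mid in the frame of chute between 0.113 and 0.141 m and y of shortbox_mid in the frame of chute between -0.016 and 0.016 m and z of shortbox_mid in the frame of chute between 0.014 and 0.027 m and distance of each of bottle_mid, jar_mid from where it was at the start of the episode below 0.015 m and angle between each of bottle_mid, jar_mid's own z axis and vertical below 0.1 rad and linear speed of each of bottle, jar, longbox, shortbox below 0.02 m/s); the robot touches nothing.
It fails at once if the bottle or the jar is tipped over (angle between any of bottle_mid, jar_mid's own z axis and vertical above 0.7 rad).
It fails at once if a bystander is displaced by more than 30 mm (distance of any of beaker, canister, dish from where it was at the start of the episode above 0.03 m).
It also fails if it takes over 139 s, if anything falls off the work surface, if the arm or the gripper's body presses on something with over 40 N, if the wrist force passes 120 N, or if a joint passes its speed limit or range.

## Working session

There is one attempt and no reset: what is moved stays moved. The work goes in short steps, Python scripts to look and compute and a shell command to move; the robot and the scene stay as the last step left them, time stands still between calls to the robot, and variables do not carry over. Pictures are saved under pics/ and viewed, at most 16 in all, crops included, and the job is handed in when it is done.

```bash
mkdir -p pics; ls; cat > h.py <<'E'
import numpy as np,cv2
from cell import robot,optics,job
from scipy.spatial.transform import Rotation as R
def shot(n,f=None):
    c=optics.read_camera(n)
    if f: cv2.imwrite('pics/'+f,c['image'][:,:,::-1])
    return c
E
python3 - <<'E'
from h import *
for n in ['scene','side','wrist']:
    c=shot(n,n+'0.png'); print(n,{k:v for k,v in c.items() if k!='image'})
print(robot.get_state())
E
```

```text
pics
scene {'intrinsics': array([[617.58529711,   0.        , 320.4209113 ],
       [  0.        , 617.58529711, 246.14449799],
       [  0.        ,   0.        ,   1.        ]]), 'position': array([ 1.35443584, -0.65143262,  0.86698659]), 'orientation': array([0.90372224, 0.01492103, 0.83977247])}
side {'intrinsics': array([[504.68618775,   0.        , 322.214984  ],
       [  0.        , 504.68618775, 234.72130868],
       [  0.        ,   0.        ,   1.        ]]), 'position': array([ 0.50112094, -0.78018293,  0.60170308]), 'orientation': array([ 0.96337998,  0.01752491, -0.09775806])}
wrist {'intrinsics': array([[397.98763474,   0.        , 320.61525609],
       [  0.        , 397.98763474, 238.51274187],
       [  0.        ,   0.        ,   1.        ]]), 'position': array([0.65044025, 0.07691168, 0.38484295]), 'orientation': array([-0.27686816,  0.00191693, -0.00076826])}
{'t': 0.15, 'joint_positions': array([-0.04301033,  0.46819919, -0.01159269,  1.60339702,  0.00599495,
        1.07138935, -0.05629114]), 'joint_vel': array([-0.0003585 , -0.00276502, -0.00071632, -0.00153155,  0.00110819,
        0.00019191, -0.00072796]), 'effort': array([ 5.41294467e-04, -5.20952761e+01, -1.22385321e-02, -2.43975341e+01,
       -5.66028839e-02,  1.53196411e-02,  8.68381130e-05]), 'eef_pos': array([ 6.49678414e-01, -5.24810922e-05,  3.01949538e-01]), 'tool_rot': array([-3.14023798e+00,  1.03775658e-04,  1.57073896e+00]), 'wrist_force': array([0.41734659, 0.41230471, 0.41613208]), 'wrist_torque': array([-0.03878653, -0.03720679,  0.00967342]), 'grasp_force': 0.0, 'gripper_width': 0.09225068603572993}
```

View pics/scene0.png

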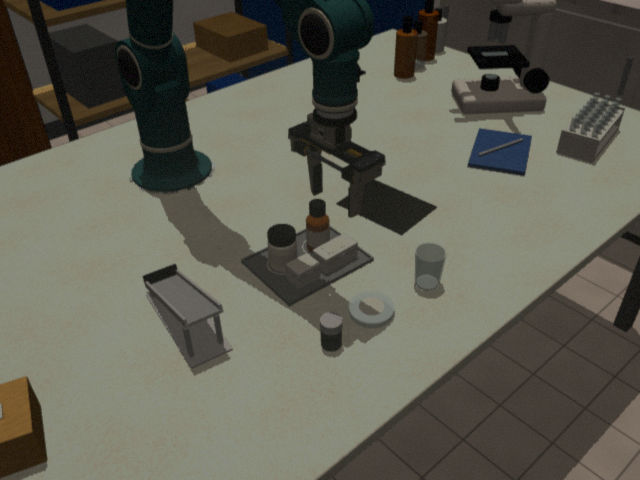

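View pics/side0.png

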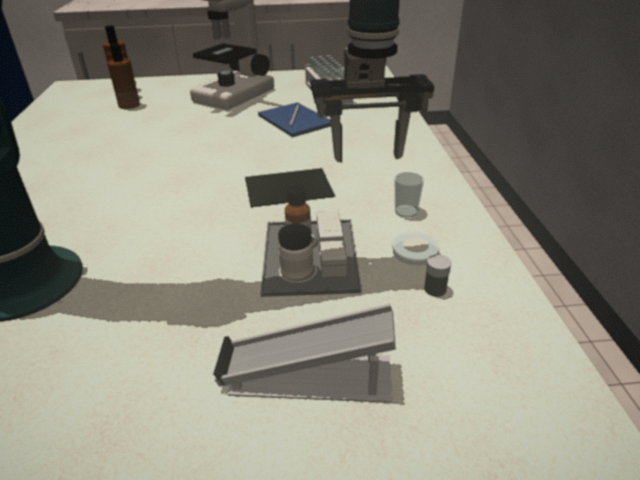

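View pics/wrist0.png

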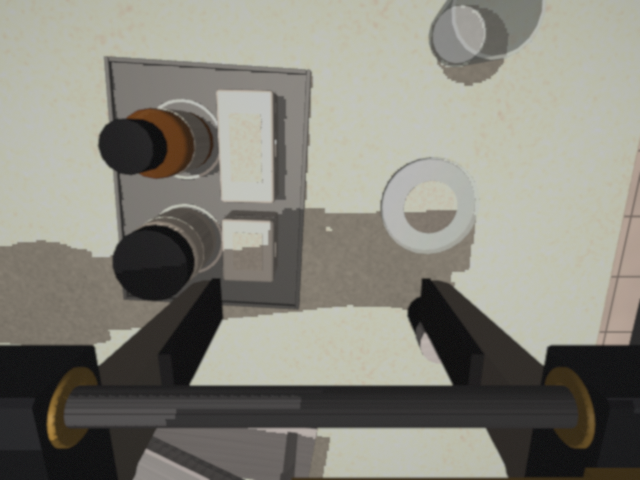

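The wrist view shows the tray (corners about (106,57), (310,71), (298,307), (125,300)), with the bottle's ring at (185,138), the jar's ring at (187,240), the long box at (246,146) and the short box at (248,250). The mat is the dark patch in the side view (corners (245,177), (328,170), (335,197), (250,205)) and in the scene view at (387,203). The lane is in the lower part of the side view, with its stop at the left.

```bash
cat >> h.py <<'E'
def ray(c,u,v):
    K=c['intrinsics'];d=np.array([(u-K[0,2])/K[0,0],-(v-K[1,2])/K[1,1],-1.])
    return c['position'],R.from_euler('xyz',c['orientation']).apply(d)
def onz(c,u,v,z):
    p,d=ray(c,u,v);return p+d*(z-p[2])/d[2]
def tri(c1,p1,c2,p2):
    a,d=ray(c1,*p1);b,e=ray(c2,*p2);s=np.linalg.lstsq(np.c_[d,-e],b-a,rcond=None)[0]
    x=a+s[0]*d;y=b+s[1]*e;return (x+y)/2,np.linalg.norm(x-y)
def proj(c,P):
    q=R.from_euler('xyz',c['orientation']).inv().apply(np.atleast_2d(P)-c['position']);K=c['intrinsics']
    return np.c_[K[0,2]+K[0,0]*q[:,0]/-q[:,2],K[1,2]-K[1,1]*q[:,1]/-q[:,2]]
E
python3 - <<'E'
from h import *
np.set_printoptions(precision=4,suppress=True)
s=shot('scene');d=shot('side');w=shot('wrist')
print('tray w');[print(onz(w,*p,.01)) for p in [(106,57),(310,71),(298,307),(125,300)]]
print('tray d');[print(onz(d,*p,.01)) for p in [(264,222),(354,221),(360,292),(262,292)]]
def mask(c,roi,lo,hi):
    h=cv2.cvtColor(c['image'],cv2.COLOR_RGB2HSV);m=cv2.inRange(h,lo,hi);x0,y0,x1,y1=roi
    z=np.zeros_like(m);z[y0:y1,x0:x1]=m[y0:y1,x0:x1];cs=cv2.findContours(z,0,2)[0];return max(cs,key=cv2.contourArea)
for n,c,roi in [('d',d,(235,160,345,207)),('s',s,(330,170,445,235))]:
    k=mask(c,roi,(0,0,0),(179,255,85));q=cv2.minAreaRect(k);a=cv2.approxPolyDP(k,4,True)[:,0]
    print('mat',n);[print(p,onz(c,*p,.003)) for p in a]
for roi in [(215,85,280,206),(215,215,280,285)]:
    k=mask(w,roi,(0,0,130),(179,60,255));print('box',cv2.minAreaRect(k),[onz(w,*p,.046).round(3) for p in cv2.approxPolyDP(k,4,True)[:,0]])
for roi in [(95,110,167,180),(108,215,197,305)]:
    k=mask(w,roi,(0,0,0),(179,255,50));(u,v),r=cv2.minEnclosingCircle(k);z=.124 if roi[0]==95 else .09
    print('top',u,v,r,onz(w,u,v,z),onz(w,u+r,v,z)[0]-onz(w,u,v,z)[0])
big=np.hstack([cv2.resize(d['image'][295:410,200:420],None,fx=3.6,fy=3.6,interpolation=2)])
cv2.imwrite('pics/lane_d.png',big[:,:,::-1])
cv2.imwrite('pics/lane_s.png',cv2.resize(s['image'][255:365,135:245],None,fx=5,fy=5,interpolation=2)[:,:,::-1])
E
```

```text
tray w
[0.4639 0.1342 0.01  ]
[0.6409 0.1228 0.01  ]
[ 0.6267 -0.1031  0.01  ]
[ 0.4493 -0.0952  0.01  ]
tray d
[0.4549 0.1309 0.01  ]
[0.6462 0.1109 0.01  ]
[ 0.6228 -0.1161  0.01  ]
[ 0.4506 -0.0957  0.01  ]
mat d
[333 194] [0.6163 0.242  0.003 ]
[321 169] [0.6004 0.3718 0.003 ]
[246 178] [0.4102 0.3482 0.003 ]
[251 206] [0.4251 0.212  0.003 ]
[285 201] [0.5029 0.2243 0.003 ]
[300 206] [0.5359 0.1979 0.003 ]
[306 199] [0.5516 0.2271 0.003 ]
mat s
[339 170] [0.3174 0.3281 0.003 ]
[350 186] [0.3944 0.2946 0.003 ]
[348 195] [0.4211 0.2618 0.003 ]
[336 203] [0.4265 0.2153 0.003 ]
[347 208] [0.4609 0.2201 0.003 ]
[349 216] [0.4885 0.2002 0.003 ]
[362 215] [0.5069 0.226  0.003 ]
[402 234] [0.6237 0.2399 0.003 ]
[436 207] [0.6065 0.3819 0.003 ]
[376 181] [0.4235 0.3606 0.003 ]
[381 170] [0.3944 0.4098 0.003 ]
box ((247.0, 145.0), (120.0, 64.0), 90.0) [array([0.566, 0.108, 0.046]), array([0.559, 0.011, 0.046]), array([0.614, 0.011, 0.046]), array([0.608, 0.014, 0.046]), array([0.61 , 0.104, 0.046]), array([0.617, 0.1  , 0.046]), array([0.617, 0.108, 0.046])]
box ((241.93394470214844, 246.9811248779297), (55.96892166137695, 62.332054138183594), 1.9091522693634033) [array([0.558, 0.002, 0.046]), array([ 0.562, -0.031,  0.046]), array([ 0.598, -0.029,  0.046]), array([ 0.598, -0.04 ,  0.046]), array([ 0.592, -0.041,  0.046]), array([ 0.595, -0.044,  0.046]), array([ 0.59 , -0.05 ,  0.046]), array([ 0.571, -0.05 ,  0.046]), array([ 0.568, -0.04 ,  0.046]), array([ 0.576, -0.038,  0.046]), array([ 0.568, -0.034,  0.046]), array([ 0.569, -0.052,  0.046]), array([ 0.601, -0.058,  0.046]), array([ 0.606, -0.005,  0.046]), array([ 0.561, -0.003,  0.046])]
top 132.5262451171875 144.90524291992188 33.7233772277832 [0.5299 0.065  0.124 ] 0.021591981948980488
top 152.777587890625 263.61676025390625 40.61278533935547 [ 0.5183 -0.0274  0.09  ] 0.03192123506326394
```

View pics/lane_d.png

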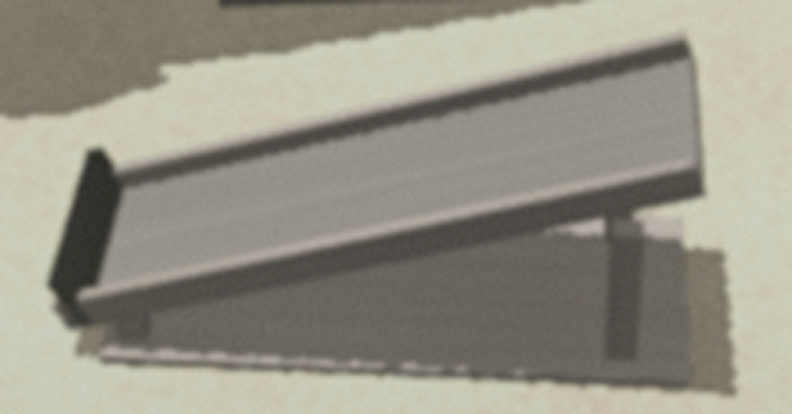

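View pics/lane_s.png

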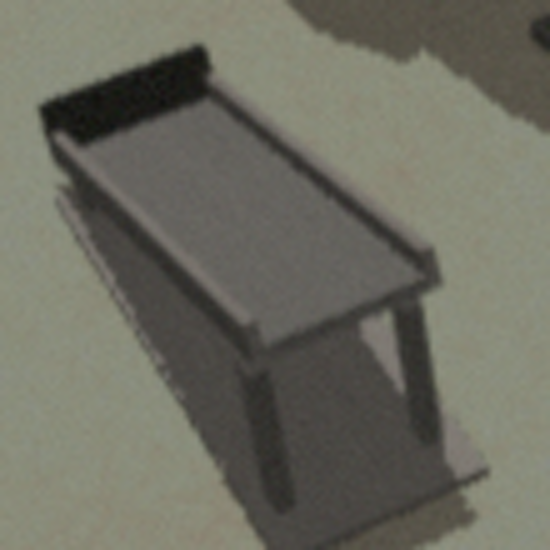

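The lane crops show the black stop at the low end (smaller x). The upper wall ends are at (683,40)/(695,165) in the side crop and (430,248)/(255,322) in the scene crop. I'll triangulate those.

```bash
python3 - <<'E'
from h import *
np.set_printoptions(precision=4,suppress=True)
s=shot('scene');d=shot('side')
for n,a,b in [('wall+y end',(683,40),(430,250)),('wall-y end',(694,165),(257,322)),('stop+y',(97,150),(205,46)),('stop-y',(55,285),(42,106)),('floor+y low',(120,183),(207,97))]:
    print(n,tri(d,np.array(a)/3.6+(200,295),s,np.array(b)/5+(135,255)))
E
```

```text
wall+y end (array([ 0.6387, -0.2617,  0.1108]), np.float64(0.002997303860093188))
wall-y end (array([ 0.6288, -0.3271,  0.1115]), np.float64(0.003953119851334246))
stop+y (array([ 0.3988, -0.2207,  0.0351]), np.float64(0.0021441893104958403))
stop-y (array([ 0.3862, -0.291 ,  0.0347]), np.float64(0.002917540658851374))
floor+y low (array([ 0.4076, -0.2275,  0.0186]), np.float64(0.001561257380285907))
```

```bash
python3 -m crank '0.02 -0.03 0 -0.15 0.07; 0.04 -0.06 0 -0.3 0.07; 0.06 -0.09 0 -0.45 0.07; 0.064 -0.126 0 -0.6 0.07; 0.064 -0.126 0 -0.75 0.07; 0.064 -0.126 0 -0.9 0.07; 0.064 -0.126 0 -1.05 0.07; 0.064 -0.126 0 -1.2 0.07; 0.064 -0.126 0 -1.35 0.07; 0.064 -0.126 0 -1.5 0.07'
```

```text
t: 1.4
eef_pos: [0.524, 0.0639, 0.3028]
tool_rot: [-3.142, 0.0, 3.077]
wrist_force: [0.4, 0.2, -0.2]
gripper_width: 0.0702
grasp_force: 0.0
```

```bash
python3 - <<'E'
from h import *
w=shot('wrist','w1.png');print(w['position'],proj(w,[[.524,.064,.124],[.518,-.032,.09],[.524,.064,.004]]))
E
```

```text
[0.44763892 0.0687037  0.3858208 ] [[320.94723292 241.38464701]
 [195.60056128 229.33717527]
 [320.81393571 206.87679964]]
```

View pics/w1.png

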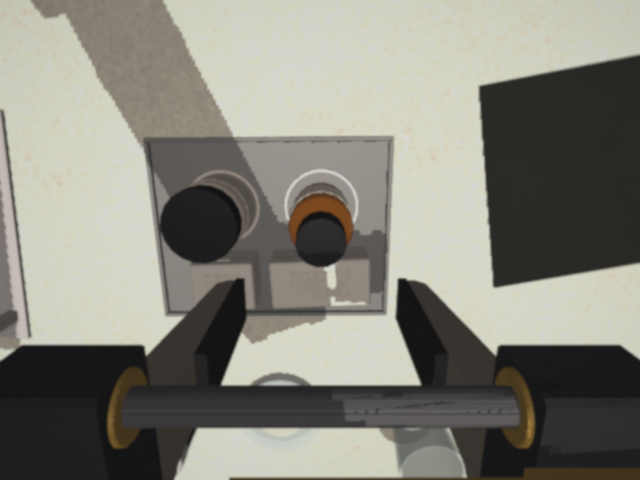

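The bottle cap is at (321,240), matching the prediction. The jar lid centre is at about (201,223), and the mat's left corners are at (479,86) and (494,287).

```bash
python3 -m crank '0 0 0.05 0 0.07; 0 0 0.10 0 0.07; 0 0 0.14 0 0.07; 0 0 0.166 0 0.07; 0 0 0.166 0 0.07; 0 0 0.166 0 0.04; 0 0 0.166 0 0.04; 0 0 0.166 0 0.04; 0 0 0.166 0 0.04'; python3 - <<'E'
from h import *
# from the saved pre-move picture
w=dict(image=cv2.imread('pics/w1.png')[:,:,::-1].copy(),position=np.array([.4476,.0687,.3858]),intrinsics=np.array([[397.98763474,0,320.61525609],[0,397.98763474,238.51274187],[0,0,1]]))
c=shot('wrist'); w['orientation']=c['orientation']
m=cv2.inRange(cv2.cvtColor(w['image'],cv2.COLOR_RGB2GRAY),0,42)
for roi,z in [((155,180,246,268),.09),((290,208,350,270),.124)]:
    a=np.zeros_like(m);x0,y0,x1,y1=roi;a[y0:y1,x0:x1]=m[y0:y1,x0:x1];a=cv2.morphologyEx(a,2,np.ones((5,5)))
    k=max(cv2.findContours(a,0,2)[0],key=cv2.contourArea);(u,v),r=cv2.minEnclosingCircle(k);print(u,v,r,onz(w,u,v,z),onz(w,u+r,v,z)-onz(w,u,v,z))
print('tray',[onz(w,*p,.01).round(4) for p in [(146,138),(393,137),(386,314),(167,315)]])
print('mat',[onz(w,*p,.003).round(4) for p in [(479,86),(494,287),(640,55),(640,263)]])
E
```

```text
t: 2.35
eef_pos: [0.5252, 0.0641, 0.1385]
tool_rot: [3.141, 0.004, 3.07]
wrist_force: [0.6, -0.3, 6.6]
gripper_width: 0.0512
grasp_force: 30.0
200.5 223.5 40.03133773803711 [ 0.51401855 -0.02795342  0.09      ] [0.00221196 0.03053527 0.        ]
320.5 252.5 21.644960403442383 [0.53284547 0.06269508 0.124     ] [0.00108256 0.01492992 0.        ]
tray [array([ 0.4485, -0.0913,  0.01  ]), array([0.4639, 0.1343, 0.01  ]), array([0.6419, 0.1231, 0.01  ]), array([ 0.6266, -0.104 ,  0.01  ])]
mat [array([0.4252, 0.2139, 0.003 ]), array([0.6228, 0.2368, 0.003 ]), array([0.4096, 0.3549, 0.003 ]), array([0.607 , 0.3841, 0.003 ])]
```

```bash
python3 -m crank '0 0 -0.02 0 0.04; 0 0 -0.05 0 0.04; 0.01 0.03 -0.07 0 0.04; 0.02 0.065 -0.07 0 0.04; 0.03 0.10 -0.07 0 0.04; 0.04 0.135 -0.07 0 0.04; 0.05 0.17 -0.07 0 0.04; 0.06 0.20 -0.07 0 0.04; 0.068 0.222 -0.07 0 0.04; 0.068 0.227 -0.07 0 0.04'; python3 -m crank '0 0 0 0 0.04; 0 0 0.03 0 0.04; 0 0 0.055 0 0.04; 0 0 0.065 0 0.04; 0 0 0.071 0 0.04; 0 0 0.071 0 0.04; 0 0 0.071 0 0.04'
```

```text
t: 3.4
eef_pos: [0.4705, 0.2984, 0.2071]
tool_rot: [3.14, -0.0, 3.076]
wrist_force: [0.3, 0.5, -1.2]
gripper_width: 0.052
grasp_force: 30.0
t: 4.1
eef_pos: [0.4732, 0.2936, 0.1371]
tool_rot: [-3.14, 0.001, 3.069]
wrist_force: [-1.2, -3.1, 6.3]
gripper_width: 0.0514
grasp_force: 30.0
```

```bash
python3 -m crank '0 0 0 0 0.075; 0 0 0 0 0.075; 0 0 0 0 0.075; 0 0 -0.03 0 0.075; 0 0 -0.08 0 0.08; 0 0 -0.13 0 0.085; -0.01 -0.05 -0.13 0 0.085; -0.02 -0.1 -0.13 0 0.085; -0.03 -0.15 -0.13 0 0.085; -0.04 -0.2 -0.13 0 0.085';python3 - <<'E'
from h import *
s=robot.get_state();p=s['eef_pos'];r=R.from_euler('xyz',s['tool_rot'])
print(p,r.inv().apply(np.array([.514,-.028,.118])-p))
c=shot('side','d1.png')
E
```

```text
t: 5.1
eef_pos: [0.4975, 0.095, 0.2662]
tool_rot: [3.141, 0.001, 3.071]
wrist_force: [1.1, -0.7, 0.2]
gripper_width: 0.0852
grasp_force: 0.0
[0.49753896 0.09495796 0.26615535] [-0.02489536 -0.1215187   0.14816565]
```

View pics/d1.png

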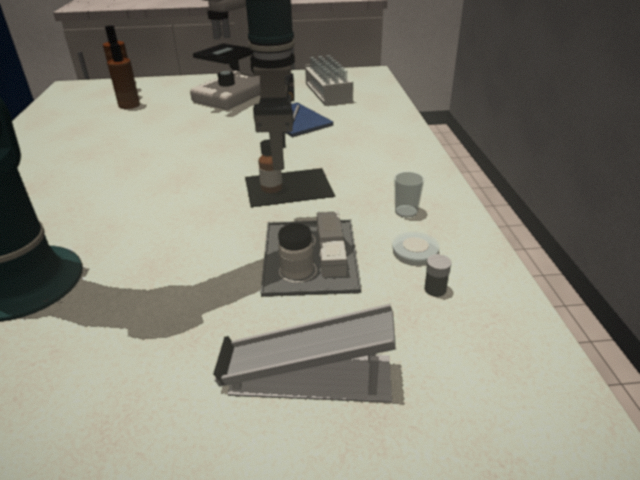

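The bottle stands upright on the mat at about (270,172), and the jar is still on its ring at (296,250).

```bash
python3 -m crank '-0.01 -0.04 0 0 0.085; -0.02 -0.08 0 0 0.085; -0.025 -0.115 0 0 0.085; -0.025 -0.1215 0.02 0 0.085; -0.025 -0.1215 0.06 0 0.085; -0.025 -0.1215 0.10 0 0.085; -0.025 -0.1215 0.13 0 0.085; -0.025 -0.1215 0.147 0 0.085; -0.025 -0.1215 0.147 0 0.085; -0.025 -0.1215 0.147 0 0.085'; python3 -m crank '0 0 0 0 0.05; 0 0 0 0 0.05; 0 0 0 0 0.05; 0 0 0 0 0.05; 0 0 0 0 0.05'
```

```text
t: 6.15
eef_pos: [0.5141, -0.0259, 0.119]
tool_rot: [3.141, 0.0, 3.071]
wrist_force: [0.5, -0.3, 0.1]
gripper_width: 0.0851
grasp_force: 0.0
t: 6.65
eef_pos: [0.5145, -0.0268, 0.1198]
tool_rot: [-3.141, 0.002, 3.07]
wrist_force: [-0.8, -1.2, 6.9]
gripper_width: 0.0615
grasp_force: 30.0
```

```bash
python3 -m crank '0 0 -0.02 0 0.05; 0 0 -0.05 0 0.05; -0.02 0.03 -0.06 0 0.05; -0.04 0.07 -0.06 0 0.05; -0.04 0.11 -0.06 0 0.05; -0.04 0.15 -0.06 0 0.05; -0.04 0.19 -0.06 0 0.05; -0.035 0.23 -0.06 0 0.05; -0.03 0.27 -0.06 0 0.05; -0.027 0.31 -0.06 0 0.05'; python3 -m crank '0 0.02 0 0 0.05; 0 0.027 0 0 0.05; 0 0.027 0.02 0 0.05; 0 0.027 0.04 0 0.05; 0 0.027 0.052 0 0.05; 0 0.027 0.0605 0 0.05; 0 0.027 0.061 0 0.05; 0 0.027 0.061 0 0.05'; python3 -m crank '0 0 0 0 0.085; 0 0 0 0 0.085; 0 0 0 0 0.085; 0 0 0 0 0.09; 0 0 -0.03 0 0.09; 0 0 -0.08 0 0.09; 0 0 -0.13 0 0.09; 0 -0.05 -0.17 0 0.09; 0 -0.10 -0.18 0 0.09; 0 -0.10 -0.18 0 0.09'
```

```text
t: 7.65
eef_pos: [0.5617, 0.2827, 0.1781]
tool_rot: [-3.141, -0.001, 3.071]
wrist_force: [0.2, -0.5, -2.8]
gripper_width: 0.0614
grasp_force: 30.0
t: 8.45
eef_pos: [0.5653, 0.3069, 0.1181]
tool_rot: [-3.141, 0.001, 3.069]
wrist_force: [0.3, -1.2, -1.4]
gripper_width: 0.0616
grasp_force: 30.0
t: 9.45
eef_pos: [0.5588, 0.2032, 0.3003]
tool_rot: [-3.14, 0.004, 3.065]
wrist_force: [0.9, 0.3, -0.7]
gripper_width: 0.09
grasp_force: 0.0
```

```bash
python3 - <<'E'
from h import *
c=shot('side');w=shot('wrist','w2.png')
cv2.imwrite('pics/m2.png',cv2.resize(c['image'][130:300,220:460],None,fx=3,fy=3)[:,:,::-1])
print(w['position'],w['orientation'],robot.get_state()['joint_positions'])
E
```

```text
[0.48216573 0.20887606 0.38255615] [-2.80213642e-01  1.44167424e-03  1.49263707e+00] [-0.21002368  0.39680295 -0.25672554  1.73430898  0.11676838  1.02360343
  0.98703122]
```

View pics/m2.png

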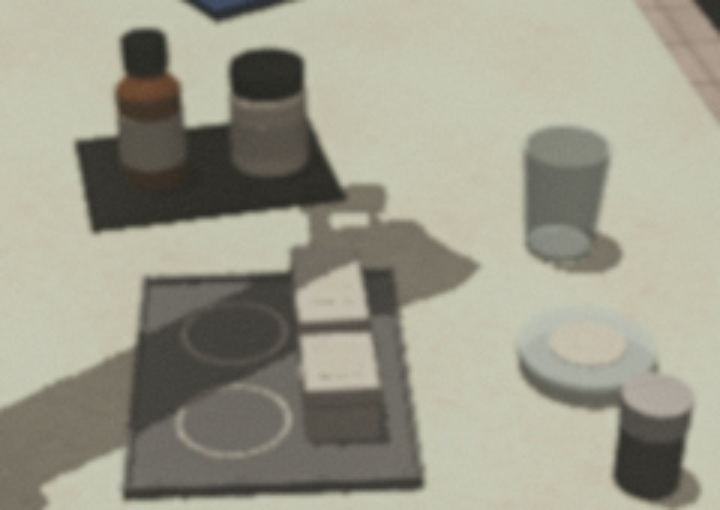

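Both stand upright on the mat, and both rings and boxes are clear. Next I'll move over the long box and turn.

```bash
python3 -m crank '-0.01 -0.04 0 0.15 0.09; -0.02 -0.08 0 0.30 0.09; -0.03 -0.12 0 0.45 0.09; -0.041 -0.143 0 0.6 0.09; -0.041 -0.143 0 0.75 0.09; -0.041 -0.143 0 0.9 0.09; -0.041 -0.143 0 1.05 0.09; -0.041 -0.143 0 1.2 0.09; -0.041 -0.143 0 1.35 0.09; -0.041 -0.143 0 1.5 0.09'; python3 -m crank '0 0 0.02 0.05 0.09; 0 0 0.02 0.05 0.09;0 0 0.02 0.05 0.09'; python3 - <<'E'
from h import *
w=shot('wrist','w3.png')
cv2.imwrite('pics/w3.png',cv2.resize(w['image'],None,fx=1.25,fy=1.25)[:,:,::-1]); np.save('w3.npy',w,allow_pickle=True)
E
```

```text
t: 10.55
eef_pos: [0.5882, 0.0654, 0.2963]
tool_rot: [-3.14, -0.0, 1.568]
wrist_force: [0.9, 0.4, -0.4]
gripper_width: 0.0902
grasp_force: 0.0
t: 10.85
eef_pos: [0.5881, 0.0645, 0.2767]
tool_rot: [-3.14, 0.0, 1.524]
wrist_force: [0.2, 0.8, -0.2]
gripper_width: 0.0901
grasp_force: 0.0
```

View pics/w3.png

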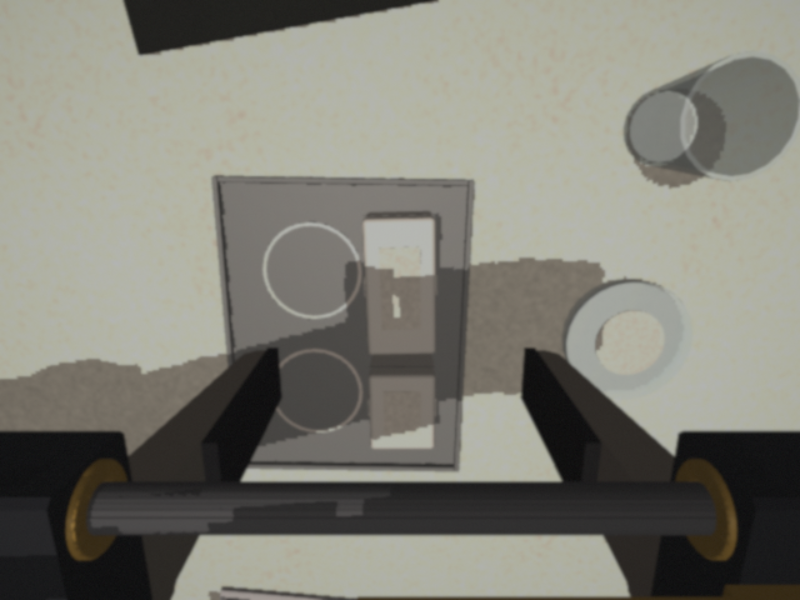

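The long box's top corners are (364,217), (436,215), (435,353) and (368,353); the short box's are (370,375), (434,375), (433,448) and (372,448). The ring centres are (312,270) and (318,390).

```bash
python3 - <<'E'
from h import *
np.set_printoptions(precision=4,suppress=True)
w=np.load('w3.npy',allow_pickle=True).item();s=robot.get_state();p=s['eef_pos'];r=R.from_euler('xyz',s['tool_rot'])
for n,cs in [('long',[(364,217),(436,215),(435,353),(368,353)]),('short',[(370,375),(434,375),(433,448),(372,448)])]:
    q=np.array([onz(w,u/1.25,v/1.25,.046) for u,v in cs]);m=q.mean(0);print(n,q[:,:2].tolist(),m,r.inv().apply(m-p))
for q in [(312,270),(318,390)]: print('ring',onz(w,q[0]/1.25,q[1]/1.25,.004))
E
```

```text
long [[0.5670043353144915, 0.10624097764229207], [0.6120991330317185, 0.10537282729593583], [0.6088508085734572, 0.012753433854323759], [0.5635567930037821, 0.01484272861489569]] [0.5879 0.0598 0.046 ] [-0.0044 -0.0002  0.2314]
short [[0.5638734526850122, -0.0013801341559684654], [0.6077079528586885, -0.003396466426313527], [0.6053503117825806, -0.06024062834277458], [0.5616650842872579, -0.05825091527416115]] [ 0.5846 -0.0308  0.046 ] [-0.095   0.0008  0.2314]
ring [0.523  0.0649 0.004 ]
ring [ 0.5184 -0.0314  0.004 ]
```

```bash
python3 -m crank '-0.0044 0 0.04 0 0.085; -0.0044 0 0.08 0 0.085; -0.0044 0 0.12 0 0.085; -0.0044 0 0.15 0 0.085; -0.0044 0 0.171 0 0.085; -0.0044 0 0.171 0 0.085; -0.0044 0 0.171 0 0.085'; python3 -m crank '0 0 0 0 0.03; 0 0 0 0 0.03; 0 0 0 0 0.03; 0 0 0 0 0.03; 0 0 0 0 0.03;0 0 0 0 0.03'; python3 -m crank '0 0 -0.03 0 0.03; 0 0 -0.07 0 0.03; 0 0 -0.11 0 0.03; 0 0 -0.15 0 0.03; 0 0 -0.18 0 0.03; 0 0 -0.18 0 0.03'
```

```text
t: 11.6
eef_pos: [0.5887, 0.0587, 0.1073]
tool_rot: [3.141, -0.0, 1.521]
wrist_force: [0.5, -0.1, 0.9]
gripper_width: 0.0848
grasp_force: 0.0
t: 12.2
eef_pos: [0.5881, 0.0584, 0.107]
tool_rot: [3.141, -0.0, 1.521]
wrist_force: [-1.5, -0.8, 2.5]
gripper_width: 0.0459
grasp_force: 29.9
t: 12.8
eef_pos: [0.5901, 0.0586, 0.2915]
tool_rot: [3.133, -0.002, 1.521]
wrist_force: [0.0, -0.2, -0.4]
gripper_width: 0.0461
grasp_force: 29.9
```

```bash
python3 -m crank '-0.03 -0.01 0 -0.14 0.03; -0.07 -0.02 0 -0.29 0.03; -0.11 -0.03 0 -0.44 0.03; -0.15 -0.031 0 -0.59 0.03; -0.19 -0.031 0 -0.73 0.03; -0.23 -0.031 0 -0.88 0.03; -0.27 -0.031 0 -1.02 0.03; -0.31 -0.031 0 -1.17 0.03; -0.34 -0.031 0 -1.31 0.03; -0.3405 -0.031 0 -1.46 0.03'; python3 -m crank '0 0 0 0 0.03; 0 0 0 0 0.03'; python3 - <<'E'
from h import *
w=shot('wrist');print(w['position'],w['orientation'])
cv2.imwrite('pics/w4.png',cv2.resize(w['image'],None,fx=1.25,fy=1.25)[:,:,::-1]); np.save('w4.npy',w,allow_pickle=True)
E
```

```text
t: 13.8
eef_pos: [0.5379, -0.2857, 0.2849]
tool_rot: [-3.139, -0.002, 2.979]
wrist_force: [-0.8, 0.4, -1.1]
gripper_width: 0.046
grasp_force: 29.9
t: 14.0
eef_pos: [0.5398, -0.2794, 0.2856]
tool_rot: [3.14, -0.002, 2.978]
wrist_force: [0.3, -0.4, -0.7]
gripper_width: 0.046
grasp_force: 29.9
[ 0.46446141 -0.26711775  0.36871094] [-0.27507847 -0.00146846  1.4063229 ]
```

View pics/w4.png

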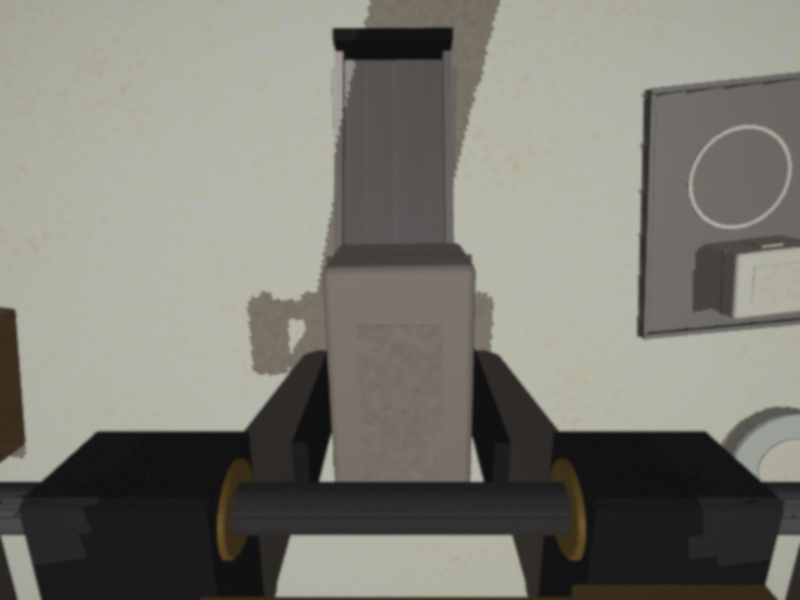

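The lane is nearly aligned with the held box. The stop's base line runs from (345,59) to (442,59), and the floor edges at row 240 are at (344,240) and (443,240). The lane axis is at column 394 and the box's at 400.

```bash
python3 - <<'E'
from h import *
np.set_printoptions(precision=4,suppress=True)
w=np.load('w4.npy',allow_pickle=True).item();s=robot.get_state();p=s['eef_pos'];r=R.from_euler('xyz',s['tool_rot'])
f=lambda u,v,z:onz(w,u/1.25,v/1.25,z)
a,b=f(345,59,.022),f(442,59,.022);o=(a+b)/2;print('low',a,b,np.linalg.norm(a-b),o)
yaw=-.16
for _ in range(3):
    n=R.from_euler('zy',[yaw,-np.radians(20)]).apply([0,0,1])
    pl=lambda u,v:(lambda c,d:c+d*((o-c)@n)/(d@n))(*ray(w,u/1.25,v/1.25))
    c,e=pl(344,240),pl(443,240);m=(c+e)/2;yaw=np.arctan2(*(m-o)[1::-1]);print(c,e,np.linalg.norm(c-e),np.linalg.norm(m-o),yaw)
# held box top corners (far end) z
zt=p[2]-.069+.010
print('box end',f(327,265,zt),f(472,265,zt))
ex=np.array([np.cos(yaw),np.sin(yaw)])
for x in (.075,.15):
    g=o[:2]+ex*(x*np.cos(np.radians(20))-.0*1); print(x,g,r.inv().apply(np.r_[g-p[:2],0]),'floor z',.022+x*np.sin(np.radians(20)))
E
```

```text
low [ 0.399  -0.2918  0.022 ] [ 0.4091 -0.2308  0.022 ] 0.061849218444464504 [ 0.404  -0.2613  0.022 ]
[ 0.5075 -0.3098  0.0597] [ 0.5171 -0.2489  0.0631] 0.06165664026489963 0.1166417156747283 -0.16550034501680524
[ 0.5075 -0.3098  0.0597] [ 0.5171 -0.2489  0.0631] 0.061656640264899684 0.11664171567472828 -0.16550034501680524
[ 0.5075 -0.3098  0.0597] [ 0.5171 -0.2489  0.0631] 0.061656640264899684 0.11664171567472828 -0.16550034501680524
box end [ 0.4906 -0.293   0.2269] [ 0.4975 -0.2514  0.2269]
0.075 [ 0.4735 -0.2729] [ 0.0667 -0.0047  0.0001] floor z 0.047651510749425155
0.15 [ 0.543  -0.2845] [-0.0038 -0.0049 -0.    ] floor z 0.0733030214988503
```

The lane measures 62 mm wide with its origin at (0.404, -0.261) and yaw -0.166, matching the given sizes. I'll approach to just above contact first.

```bash
python3 -m crank '0.03 -0.002 0 0 0.03; 0.06 -0.0044 0 0 0.03; 0.078 -0.0044 0.02 0 0.03; 0.078 -0.0044 0.05 0 0.03; 0.078 -0.0044 0.08 0 0.03; 0.078 -0.0044 0.105 0 0.03; 0.078 -0.0044 0.116 0 0.03; 0.078 -0.0044 0.116 0 0.03; 0.078 -0.0044 0.116 0 0.03'; python3 -m crank '0 0 0.006 0 0.03; 0 0 0.012 0 0.03; 0 0 0.012 0 0.03'
```

```text
t: 14.95
eef_pos: [0.4631, -0.2718, 0.1714]
tool_rot: [-3.141, 0.001, 2.981]
wrist_force: [-0.4, -0.3, 0.7]
gripper_width: 0.0461
grasp_force: 29.9
t: 15.25
eef_pos: [0.4623, -0.2721, 0.1592]
tool_rot: [-3.141, 0.0, 2.98]
wrist_force: [-1.9, 1.2, 2.5]
gripper_width: 0.0458
grasp_force: 30.0
```

Light contact, about 2.5 N, so the box is pivoting. I'll go a little further.

```bash
python3 -m crank '0 0 0.004 0 0.03; 0 0 0.007 0 0.03; 0 0 0.007 0 0.03'; python3 - <<'E'
from h import *
c=shot('side');cv2.imwrite('pics/d3.png',cv2.resize(c['image'][270:410,180:420],None,fx=3,fy=3)[:,:,::-1])
E
```

```text
t: 15.55
eef_pos: [0.4613, -0.2721, 0.1523]
tool_rot: [-3.142, -0.002, 2.98]
wrist_force: [-4.4, 1.0, 7.1]
gripper_width: 0.0458
grasp_force: 30.0
```

View pics/d3.png

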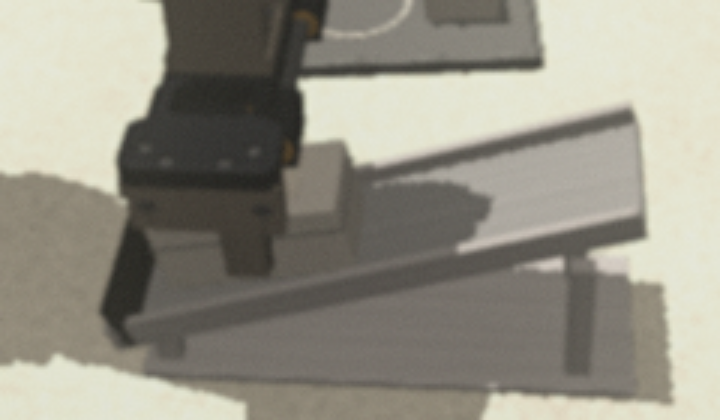

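The box sits in the channel, tilted almost parallel to the floor. Releasing it.

```bash
python3 -m crank '0 0 0 0 0.06; 0 0 0 0 0.07; 0 0 0 0 0.07; 0 0 0 0 0.07; 0 0 -0.02 0 0.07; 0 0 -0.06 0 0.08; 0 0 -0.10 0 0.085; 0 0 -0.14 0 0.085; -0.03 0 -0.14 0 0.085; -0.07 0 -0.14 0 0.085'; python3 - <<'E'
from h import *
w=shot('wrist');cv2.imwrite('pics/w5.png',w['image'][:,:,::-1]);np.save('w5.npy',w,allow_pickle=True)
s=robot.get_state();p=s['eef_pos'];r=R.from_euler('xyz',s['tool_rot']);print(p,s['tool_rot'],r.inv().apply([.5846-p[0],-.0308-p[1],.107-p[2]]))
E
```

```text
t: 16.6
eef_pos: [0.5317, -0.284, 0.2943]
tool_rot: [-3.14, 0.003, 2.979]
wrist_force: [0.8, 0.1, -0.1]
gripper_width: 0.0851
grasp_force: 0.0
[ 0.53809572 -0.28340221  0.29286477] [-3.1410444   0.00746653  2.98265303] [-0.00455053  0.2568805   0.18576312]
```

View pics/w5.png

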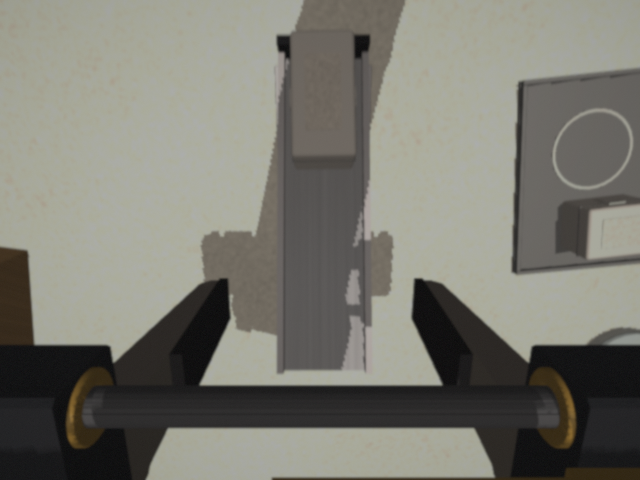

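The long box lies straight in the lane against the stop (about (323,95)). Now the short box.

```bash
python3 -m crank '0 0.02 0 0.14 0.085; 0 0.05 0 0.29 0.085; 0 0.09 0 0.44 0.085; 0 0.13 0 0.58 0.085; 0 0.17 0 0.73 0.085; 0 0.2 0 0.88 0.085; -0.003 0.22 0 1.02 0.085; -0.0046 0.24 0 1.17 0.085; -0.0046 0.257 0 1.32 0.085; -0.0046 0.257 0 1.46 0.085'; python3 -m crank '0 0 0 0 0.085; 0 0 0 0 0.085'; python3 - <<'E'
from h import *
w=np.load('w5.npy',allow_pickle=True).item();o=np.array([.404,-.2613,.022]);Q=R.from_euler('zy',[-.1655,-np.radians(20)]);n=Q.apply([0,0,1])
c,d=ray(w,323,163);print('long back edge in lane',Q.inv().apply(c+d*((o-c)@n)/(d@n)-o))
s=robot.get_state();p=s['eef_pos'];r=R.from_euler('xyz',s['tool_rot']);print(p,s['tool_rot'],r.inv().apply([.5846-p[0],-.0308-p[1],.107-p[2]]))
E
```

```text
t: 17.65
eef_pos: [0.5774, -0.0268, 0.2913]
tool_rot: [-3.141, -0.001, 1.519]
wrist_force: [-0.3, -0.3, -0.1]
gripper_width: 0.0849
grasp_force: 0.0
t: 17.85
eef_pos: [0.577, -0.0304, 0.2915]
tool_rot: [-3.141, 0.0, 1.524]
wrist_force: [0.1, -0.2, -0.1]
gripper_width: 0.085
grasp_force: 0.0
long back edge in lane [ 8.83797210e-02  8.06584090e-04 -4.06241564e-18]
[ 0.57704029 -0.03037672  0.29149806] [-3.14130199e+00  3.42609889e-04  1.52401602e+00] [-6.09409499e-06  7.62485827e-03  1.84495860e-01]
```

```bash
python3 -m crank '0 0.0075 0.04 0 0.085; 0 0.0075 0.08 0 0.085; 0 0.0075 0.12 0 0.085; 0 0.0075 0.16 0 0.085; 0 0.0075 0.183 0 0.085; 0 0.0075 0.183 0 0.085; 0 0.0075 0.183 0 0.085'; python3 -m crank '0 0 0 0 0.03; 0 0 0 0 0.03; 0 0 0 0 0.03; 0 0 0 0 0.03; 0 0 0 0 0.03;0 0 0 0 0.03'; python3 -m crank '0 0 -0.03 0 0.03; 0 0 -0.07 0 0.03; 0 0 -0.11 0 0.03; 0 0 -0.15 0 0.03; 0 0 -0.18 0 0.03; 0 0 -0.18 0 0.03'
```

```text
t: 18.55
eef_pos: [0.5849, -0.0312, 0.109]
tool_rot: [-3.142, 0.0, 1.521]
wrist_force: [0.4, -0.0, 0.2]
gripper_width: 0.085
grasp_force: 0.0
t: 19.15
eef_pos: [0.5848, -0.0305, 0.1091]
tool_rot: [3.141, -0.0, 1.521]
wrist_force: [-0.7, 0.4, 4.5]
gripper_width: 0.0462
grasp_force: 30.0
t: 19.75
eef_pos: [0.5867, -0.0307, 0.2934]
tool_rot: [3.133, -0.001, 1.521]
wrist_force: [0.2, 0.2, -0.6]
gripper_width: 0.0457
grasp_force: 30.0
```

```bash
python3 -m crank '-0.02 -0.01 0 -0.14 0.03; -0.05 -0.02 0 -0.29 0.03; -0.08 -0.03 0 -0.44 0.03; -0.11 -0.042 0 -0.58 0.03; -0.14 -0.042 0 -0.73 0.03; -0.17 -0.042 0 -0.88 0.03; -0.2 -0.042 0 -1.02 0.03; -0.23 -0.042 0 -1.17 0.03; -0.25 -0.042 0 -1.31 0.03; -0.254 -0.042 0 -1.455 0.03'; python3 -m crank '0 0 0.03 0 0.03; 0 0 0.05 0 0.03; 0 0 0.06 0 0.03; 0 0 0.06 0 0.03'; python3 - <<'E'
from h import *
s=robot.get_state();p=s['eef_pos'];r=R.from_euler('xyz',s['tool_rot']);print(p,s['tool_rot'],r.inv().apply([.5309-p[0],-.2825-p[1],.1844-p[2]]))
E
```

```text
t: 20.75
eef_pos: [0.5285, -0.2854, 0.287]
tool_rot: [-3.141, -0.002, 2.977]
wrist_force: [0.2, -0.5, -0.6]
gripper_width: 0.0458
grasp_force: 30.0
t: 21.15
eef_pos: [0.529, -0.2817, 0.2264]
tool_rot: [3.14, -0.004, 2.976]
wrist_force: [-1.1, 0.1, 0.1]
gripper_width: 0.0456
grasp_force: 30.0
[ 0.52899329 -0.28165534  0.22641391] [ 3.14036936 -0.00415585  2.97584278] [-0.00219453 -0.00056988  0.04200449]
```

```bash
python3 -m crank '-0.002 0 0.02 0 0.03; -0.002 0 0.035 0 0.03; -0.002 0 0.04 0 0.03; -0.002 0 0.044 0 0.03; -0.002 0 0.048 0 0.03; -0.002 0 0.048 0 0.03'
```

```text
t: 21.75
eef_pos: [0.5316, -0.2824, 0.1828]
tool_rot: [3.142, -0.001, 2.976]
wrist_force: [-6.1, 2.6, 11.2]
gripper_width: 0.0456
grasp_force: 30.0
```

```bash
python3 -m crank '0 0 0.002 0 0.03; 0 0 0.004 0 0.03; 0 0 0.004 0 0.03'; python3 -m crank '0 0 0 0 0.06; 0 0 0 0 0.07; 0 0 0 0 0.07; 0 0 0 0 0.07; 0 0 -0.02 0 0.07; 0 0 -0.06 0 0.08; 0 0 -0.10 0 0.085; -0.03 0 -0.12 0 0.085; -0.05 0 -0.12 0 0.085; -0.05 0 -0.12 0 0.085';  python3 - <<'E'
from h import *
w=shot('wrist');c=shot('side');a=w['image'];b=cv2.resize(c['image'][270:410,180:420],(411,240))
cv2.imwrite('pics/w6.png',np.hstack([a[:240,160:480],b])[:,:,::-1])
print(w['position'])
E
```

```text
t: 22.05
eef_pos: [0.5312, -0.2823, 0.1798]
tool_rot: [3.141, -0.002, 2.976]
wrist_force: [-9.8, 3.9, 18.9]
gripper_width: 0.0462
grasp_force: 30.0
t: 23.05
eef_pos: [0.5834, -0.2905, 0.2971]
tool_rot: [-3.142, 0.002, 2.977]
wrist_force: [-0.6, -0.1, -0.7]
gripper_width: 0.0852
grasp_force: 0.0
[ 0.50779879 -0.27802697  0.37994599]
```

View pics/w6.png

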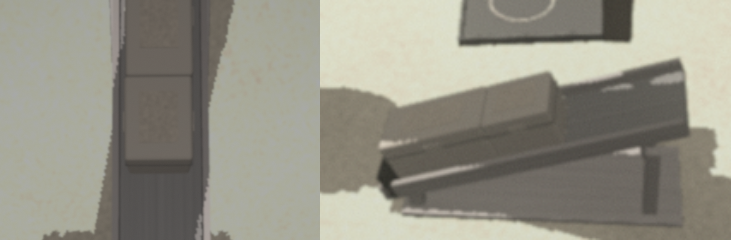

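Both boxes lie flat, straight and touching, with the long one at the stop. Now I'll put the jar back first.

```bash
python3 -m crank '0.006 0.03 0 0 0.085; 0.014 0.07 0 0 0.085; 0.022 0.11 0 0 0.085; 0.03 0.15 0 0 0.085; 0.038 0.19 0 0 0.085; 0.046 0.23 0 0 0.085; 0.053 0.27 0 -0.03 0.085; 0.061 0.31 0 -0.06 0.085; 0.069 0.35 0 -0.093 0.085; 0.077 0.39 0 -0.093 0.085'; python3 -m crank '0 0 0 0 0.085'; python3 - <<'E'
from h import *
s=robot.get_state();p=s['eef_pos'];r=R.from_euler('xyz',s['tool_rot']);print(p,s['tool_rot'],r.inv().apply([.5653-p[0],.3069-p[1],.118-p[2]]))
E
```

```text
t: 24.15
eef_pos: [0.5683, 0.1073, 0.296]
tool_rot: [-3.141, -0.002, 3.069]
wrist_force: [-0.2, 1.0, 0.1]
gripper_width: 0.0851
grasp_force: 0.0
t: 24.25
eef_pos: [0.5676, 0.1129, 0.2961]
tool_rot: [3.139, -0.002, 3.078]
wrist_force: [-0.8, -0.0, 0.3]
gripper_width: 0.085
grasp_force: 0.0
[0.5675509  0.11289924 0.29610847] [ 3.13893689e+00 -2.12406978e-03  3.07779681e+00] [0.01423602 0.19298883 0.17865228]
```

```bash
python3 -m crank '0.003 0.04 0 0 0.085; 0.006 0.08 0 0 0.085; 0.009 0.12 0 0 0.085; 0.014 0.16 0 0 0.085; 0.014 0.19 0.02 0 0.085; 0.014 0.193 0.05 0 0.085; 0.014 0.193 0.05 0 0.085; 0.014 0.193 0.05 0 0.085'; python3 - <<'E'
from h import *
w=shot('wrist');m=cv2.inRange(cv2.cvtColor(w['image'],cv2.COLOR_RGB2GRAY),0,255)
cv2.imwrite('pics/w7.png',w['image'][:,:,::-1])
s=robot.get_state();p=s['eef_pos'];r=R.from_euler('xyz',s['tool_rot']);print(p,s['tool_rot'],r.inv().apply([.5653-p[0],.3069-p[1],.118-p[2]]),proj(w,[[.5653,.3069,.089],[.473,.294,.123]]))
E
```

```text
t: 25.05
eef_pos: [0.5697, 0.2982, 0.2461]
tool_rot: [-3.139, -0.002, 3.067]
wrist_force: [-0.4, 1.0, -0.0]
gripper_width: 0.0852
grasp_force: 0.0
[0.5704095  0.29844981 0.24730871] [-3.14075819e+00  4.28463102e-04  3.06676828e+00] [0.0057823  0.00815248 0.12929948] [[334.60076668 243.8802894 ]
 [297.85928586  83.8562555 ]]
```

View pics/w7.png

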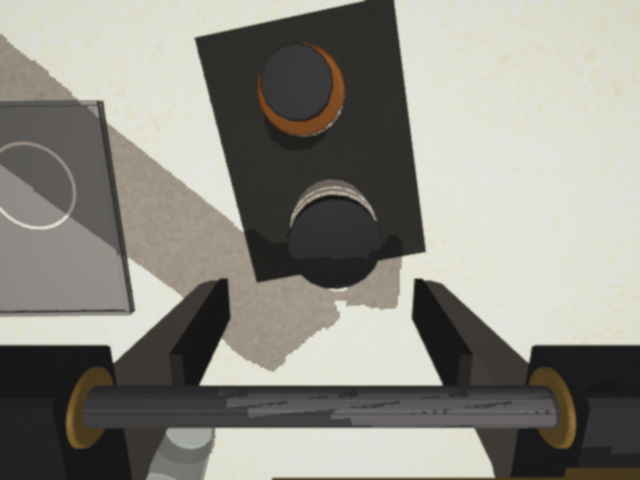

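The lid's centre is at (335,242) and the cap's at (297,82), both on their predictions. Grasping the jar.

```bash
python3 -m crank '0.005 0.007 0.04 0 0.085; 0.005 0.007 0.08 0 0.085; 0.005 0.007 0.115 0 0.085; 0.005 0.007 0.128 0 0.085; 0.005 0.007 0.128 0 0.085; 0.005 0.007 0.128 0 0.085; 0.005 0.007 0.128 0 0.05; 0.005 0.007 0.128 0 0.05; 0.005 0.007 0.128 0 0.05; 0.005 0.007 0.128 0 0.05'; python3 -m crank '0 0 0 0 0.05; 0 0 0 0 0.05; 0 0 -0.02 0 0.05; 0 0 -0.05 0 0.05; 0 0 -0.07 0 0.05; 0 0 -0.07 0 0.05'
```

```text
t: 26.1
eef_pos: [0.5659, 0.3075, 0.1199]
tool_rot: [3.141, 0.001, 3.068]
wrist_force: [-1.2, -1.2, 6.2]
gripper_width: 0.0616
grasp_force: 30.0
t: 26.7
eef_pos: [0.5665, 0.3083, 0.1913]
tool_rot: [3.139, 0.004, 3.069]
wrist_force: [0.4, -0.2, -2.5]
gripper_width: 0.0611
grasp_force: 30.0
```

```bash
python3 -m crank '0 -0.03 0 0 0.05; 0 -0.07 0 0 0.05; 0 -0.11 0 0 0.05; 0 -0.15 0 0 0.05; 0.005 -0.19 0 0 0.05; 0.01 -0.23 0 0 0.05; 0.02 -0.27 0 0 0.05; 0.026 -0.30 0 0 0.05; 0.026 -0.33 0 0 0.05; 0.026 -0.339 0 0 0.05'; python3 -m crank '0 0 0 0 0.05; 0 0 0 0 0.05; 0 0 0.02 0 0.05; 0 0 0.04 0 0.05; 0 0 0.055 0 0.05; 0 0 0.063 0 0.05; 0 0 0.063 0 0.05; 0 0 0.063 0 0.05'
```

```text
t: 27.7
eef_pos: [0.5133, -0.0325, 0.1873]
tool_rot: [-3.14, -0.003, 3.064]
wrist_force: [-0.0, 0.9, -3.3]
gripper_width: 0.0614
grasp_force: 30.0
t: 28.5
eef_pos: [0.5151, -0.0279, 0.1259]
tool_rot: [3.141, 0.0, 3.07]
wrist_force: [0.7, -0.2, -1.8]
gripper_width: 0.0611
grasp_force: 30.0
```

```bash
python3 -m crank '0 0.0 0.003 0 0.05; 0 0 0.005 0 0.05; 0 0 0.005 0 0.05; 0 0 0.005 0 0.05'; python3 -m crank '0 0 0 0 0.083; 0 0 0 0 0.083; 0 0 0 0 0.083; 0 0 0 0 0.083; 0 0 -0.03 0 0.083; 0 0 -0.08 0 0.083; 0 0 -0.12 0 0.075; 0 0 -0.13 0 0.075; 0 0.04 -0.13 0 0.075; 0 0.08 -0.13 0 0.075'; python3 -m crank '0 0.04 0 0 0.075; 0 0.08 0 0 0.075; 0 0.12 0 0 0.075;0 0.16 0 0 0.075; 0 0.2 0 0 0.075; 0 0.22 0 0 0.075; 0 0.22 0 0 0.075; 0 0.22 0 0 0.075'; python3 - <<'E'
from h import *
s=robot.get_state();p=s['eef_pos'];r=R.from_euler('xyz',s['tool_rot']);print(p,s['tool_rot'],r.inv().apply([.4732-p[0],.2936-p[1],.1371-p[2]]))
E
```

```text
t: 28.9
eef_pos: [0.5148, -0.0288, 0.1209]
tool_rot: [-3.142, 0.0, 3.069]
wrist_force: [-0.4, 0.1, -3.2]
gripper_width: 0.0613
grasp_force: 30.0
t: 29.9
eef_pos: [0.5207, 0.0506, 0.2511]
tool_rot: [-3.141, 0.001, 3.065]
wrist_force: [0.9, 0.6, 0.3]
gripper_width: 0.0749
grasp_force: 0.0
t: 30.7
eef_pos: [0.5362, 0.2698, 0.2498]
tool_rot: [-3.14, -0.001, 3.069]
wrist_force: [-0.1, -0.8, 0.3]
gripper_width: 0.0751
grasp_force: 0.0
[0.53623392 0.26982057 0.24975565] [-3.14008458e+00 -1.22512615e-03  3.06913393e+00] [0.06445198 0.01932366 0.11270568]
```

```bash
python3 -m crank '0.03 0.01 0 0 0.075; 0.0645 0.0193 0 0 0.075; 0.0645 0.0193 0 0 0.075; 0.0645 0.0193 0.04 0 0.075; 0.0645 0.0193 0.08 0 0.075; 0.0645 0.0193 0.1 0 0.075; 0.0645 0.0193 0.1125 0 0.075; 0.0645 0.0193 0.1125 0 0.075; 0.0645 0.0193 0.1125 0 0.075'; python3 -m crank '0 0 0 0 0.04; 0 0 0 0 0.04; 0 0 0 0 0.04; 0 0 0 0 0.04; 0 0 0 0 0.04; 0 0 0 0 0.04'; python3 -m crank '0 0 -0.02 0 0.04; 0 0 -0.05 0 0.04; 0 0 -0.07 0 0.04; 0 0 -0.07 0 0.04; 0 0 -0.07 0 0.04';  python3 - <<'E'
from h import *
s=robot.get_state();p=s['eef_pos'];r=R.from_euler('xyz',s['tool_rot']);print(p,s['tool_rot'],r.inv().apply([.5245-p[0],.0641-p[1],.139-p[2]]))
E
```

```text
t: 31.6
eef_pos: [0.4745, 0.294, 0.1389]
tool_rot: [3.141, 0.001, 3.068]
wrist_force: [0.7, 0.6, 0.5]
gripper_width: 0.0749
grasp_force: 0.0
t: 32.2
eef_pos: [0.4741, 0.2944, 0.1389]
tool_rot: [3.141, 0.001, 3.069]
wrist_force: [-0.1, -2.6, 6.5]
gripper_width: 0.0514
grasp_force: 30.0
t: 32.7
eef_pos: [0.4734, 0.2941, 0.2076]
tool_rot: [-3.141, -0.0, 3.069]
wrist_force: [-0.3, 0.6, -2.7]
gripper_width: 0.0512
grasp_force: 30.0
[0.4733576  0.29413752 0.20757866] [-3.14124091e+00 -2.95151327e-04  3.06875383e+00] [-0.06776788 -0.22568157  0.06863804]
```

```bash
python3 -m crank '-0.01 -0.03 0 0 0.04; -0.02 -0.06 0 0 0.04; -0.03 -0.09 0 0 0.04; -0.04 -0.12 0 0 0.04; -0.05 -0.15 0 0 0.04; -0.06 -0.18 0 0 0.04; -0.067 -0.21 0 0 0.04; -0.068 -0.2257 0 0 0.04; -0.068 -0.2257 0 0 0.04; -0.068 -0.2257 0 0 0.04'; python3 -m crank '0 0 0.02 0 0.04; 0 0 0.04 0 0.04; 0 0 0.055 0 0.04; 0 0 0.063 0 0.04; 0 0 0.067 0 0.04; 0 0 0.067 0 0.04; 0 0 0.067 0 0.04'
```

```text
t: 33.7
eef_pos: [0.5244, 0.0649, 0.207]
tool_rot: [3.141, -0.002, 3.069]
wrist_force: [0.2, 0.3, -0.6]
gripper_width: 0.0513
grasp_force: 30.0
t: 34.4
eef_pos: [0.5254, 0.0648, 0.1417]
tool_rot: [3.141, 0.001, 3.069]
wrist_force: [0.4, -0.4, -1.6]
gripper_width: 0.0514
grasp_force: 30.0
```

```bash
python3 -m crank '0 0 0.0015 0 0.04; 0 0 0.0015 0 0.04; 0 0 0.0015 0 0.04'; python3 -m crank '0 0 0 0 0.07; 0 0 0 0 0.07; 0 0 0 0 0.07; 0 0 0 0 0.07; 0 0 -0.03 0 0.07; 0 0 -0.08 0 0.07; 0 0 -0.13 0 0.07; 0 0 -0.16 0 0.07; 0 0 -0.16 0 0.07; 0 0 -0.16 0 0.07'; python3 - <<'E'
from h import *
c=shot('side');w=shot('wrist')
cv2.imwrite('pics/end.png',np.hstack([cv2.resize(c['image'][160:400,200:460],None,fx=1.6,fy=1.6)[:380],w['image'][:380,130:510]])[:,:,::-1])
print(proj(w,[[.523,.0649,.124],[.518,-.0314,.09],[.514,-.028,.09]])-[130,0])
E
```

```text
t: 34.7
eef_pos: [0.5252, 0.0643, 0.14]
tool_rot: [3.142, 0.001, 3.069]
wrist_force: [0.7, 0.2, -1.3]
gripper_width: 0.0513
grasp_force: 30.0
t: 35.7
eef_pos: [0.525, 0.0642, 0.3001]
tool_rot: [-3.141, 0.001, 3.069]
wrist_force: [-1.0, -0.5, -0.8]
gripper_width: 0.07
grasp_force: 0.0
[[191.92246025 241.13565449]
 [ 64.72372257 231.31055815]
 [ 68.33726222 225.88607504]]
```

View pics/end.png

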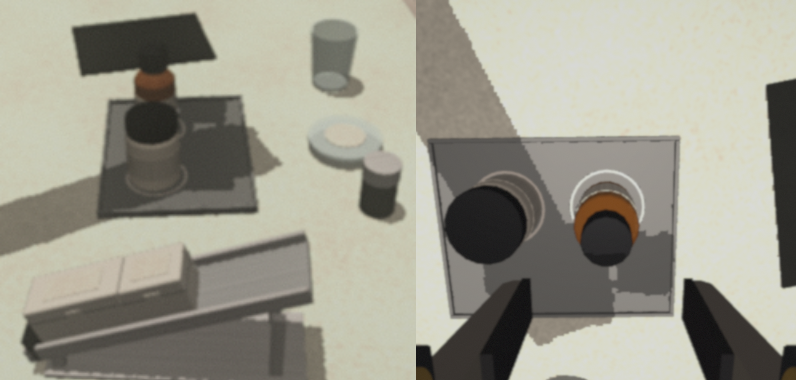

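The bottle (cap at (191,240)) and jar (lid at (70,225)) are back upright at their starting spots, the boxes are home and the arm is clear, so I'm handing in.

```bash
python3 -c "
from cell import job
print(job.job_done())"
```

```text
the job is handed in; nothing more can be done
None
```

I handed the job in at about 36 s. In the last pictures the long box is home against the stop with the short one touching behind it, and the bottle and jar stand upright on their rings; I got no verdict back.

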